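Shut the open tray, then draw out the battery tray

TASK

Only one tray of this desk rack may be out at a time: push the tray that was left standing open fully home, then hook a fingertip behind the front lip of the tray that holds the AA battery cell and draw it all the way out to its stop, without pinching the lip. Keep the third tray shut, do not touch what lies in the trays, and leave the things beside the rack where they are.

Things in the scene. Friction and masses are not known exactly. Their poses are not given: they have to be found in the camera images.
- rack: open-topped grey sheet-metal rack fixed on the desk, 162 deep (x) by 254 wide (y) by 38 high; origin under its centre at desk height, x points to its back, y to its left, z up. It has three bays side by side, 82 apart, each with an identical white tray 74 wide and 156 long on a rail. A shut tray's lip stands 10 in front of the rack's front edge
- tray_ajar (a joint): how far the tray with the USB stick is drawn out, m: 0 fully home against its stop, 0.10 fully out at its stop. It starts standing open. It slides with 2.5 N of friction and stays where it is left
- tray_cell (a joint): the same for the tray with the AA cell; starts shut
- tray_reel (a joint): the same for the tray with the solder reel; starts shut
- tray_ajar_lip (a point): tray with the USB stick, standing open at the start: middle of the top edge of its front lip, an upright wall 74 wide, 5 thick, top 49 above the desk, outer face free down to 7 above it. x points into the rack (the tray is drawn along -x), y along the lip, z up
- tray_cell_lip (a point): the same point and axes on the alike tray with the AA cell. In each tray an empty finger well lies behind the lip, 52 long (x), 66 wide (y), floor 11 above the desk, side walls 22 above the floor; then a divider 4 thick, 20 above the floor, and the compartment 91 long with the contents
- tray_reel_lip (a point): the same point on the alike tray with the solder reel
- tray_cell_face: outer skin of the lip of the tray with the AA cell, 74 wide, 42 high, 2.5 of the lip's 5 thickness; origin at the middle of its lower edge. Fingers touch it only when they push or pinch the lip from its front
- usb_stick: USB stick 18x56x9, loose in the compartment of tray_ajar; origin under its centre
- aa_cell: AA battery cell 14 across, 50 long, loose in the compartment of tray_cell; origin at its underside as built, middle of its length
- reel: reel of solder wire, 54 across, 34 high, loose in the compartment of tray_reel; origin under its centre
- tape_roll: roll of insulating tape, 66 across, 18 high, standing loose to the left of the rack; origin under its centre
- little_pot: small beige pot, 42 across, 45 high, loose to the right of the rack; origin under its centre
- combi_pliers: pliers 167x54x12 lying loose to the right of the rack; origin under the centre
Not all that is in view belongs to the job. There is more than one size of the usb_stick; the job needs the smaller.

How it is judged:
On the way, in this order (a step that is already met when the one before it is completed fails the run):
1. the tray that stood open is fully home (value of joint tray_ajar below 0.006 m), for 0.2 s.
2. the tray with the AA cell is out at its stop (value of joint tray_cell above 0.093 m), for 0.2 s.
At the end, for the whole second after the job is handed in: The tray with the AA cell is drawn out by more than 93 mm of its 100 mm, the tray that stood open is home to within 6 mm and the third tray to within 8 mm, and the cell, the stick and the reel lie at rest in their own trays (value of joint tray_ajar below 0.006 m and value of joint tray_cell above 0.093 m and value of joint tray_reel below 0.008 m and linear speed of each of usb_stick, aa_cell, reel below 0.03 m/s and x of usb_stick in the frame of tray_ajar_lip between 0.055 and 0.16 m and y of usb_stick in the frame of tray_ajar_lip between -0.04 and 0.04 m and x of aa_cell in the frame of tray_cell_lip between 0.055 and 0.16 m and y of aa_cell in the frame of tray_cell_lip between -0.04 and 0.04 m and x of reel in the frame of tray_reel_lip between 0.055 and 0.16 m and y of reel in the frame of tray_reel_lip between -0.04 and 0.04 m); the robot touches nothing.
It fails at once if the lip of the tray with the AA cell was pinched while the tray was out (value of joint tray_cell above 0.015 m and contact force between the fingers and tray_cell_face above 3 N).
It fails at once if two trays were out at once (value of joint each of tray_cell, tray_ajar above 0.02 m).
It fails at once if the tray with the solder reel was opened (value of joint tray_reel above 0.015 m).
It fails at once if something in a tray was lifted or pressed by the fingers (height (world z) of any of usb_stick, aa_cell, reel above 0.045 m or contact force between the fingers and usb_stick above 2 N or contact force between the fingers and aa_cell above 2 N or contact force between the fingers and reel above 2 N).
It fails at once if a thing beside the rack was moved by more than 15 mm (distance of any of tape_roll, little_pot, combi_pliers from where it was at the start of the episode above 0.015 m).
It also fails if it takes over 42 s, if anything falls off the work surface, if the arm or the gripper's body presses on something with over 40 N, if the wrist force passes 120 N, or if a joint passes its speed limit or range.

ROBOT

A 7-joint arm with a two-finger parallel gripper is mounted at the origin on a cart in front of the work surface, level with it; the furniture and walls round the work are solid. World frame = base frame: x ahead of the robot, y to its left, z up, the work surface at z = 0. Lengths are in m, angles in rad, forces in N, time in s.
With the tool pointing down it reaches from about 0.4 to 0.9 m from the base axis. Payload 5.5 kg.
Tool frame: the origin (TCP) lies midway between the tips of the shut fingers; the grasp point (between the pads) lies 19 mm behind it; z points along the fingers, y is the line along which they close (so a half turn about z gives the same grasp; the last joint's range is limited). The gripper opens to 85 mm and grips with 20 to 120 N. Pads are 22 mm wide; open, the fingers measure 114 mm over their backs; the gripper's body (76 mm by 85 mm) begins 54 mm behind the grasp point. The pads swing forward as they close: fully open they stand 13 mm farther back than shut.
Start: joints at [1.456, 0.501, -0.427, 1.55, 0.221, 1.138, -0.21], TCP at [0.24, -0.604, 0.231] pointing down, gripper open.
Joint ranges: [-2.88, 2.88], [-0.31, 2.03], [-1.54, 1.56], [0.2, 2.42], [-1.41, 4.55], [0.19, 2.02], [-2.57, 2.57]. Speed limits (rad/s): [2.57, 2.57, 3.14, 3.14, 3.14, 3.14, 3.14].

INTERFACE

Orientations are given as a unit quaternion [x, y, z, w].
In Python, from rig import arm gives the robot as it stands. The module is installed in compiled form; this text tells all that it offers.
- The arm moves only by the tool play_rows, never from a script. Its argument "plan" is a list of rows, each an object of numbers: "wx", "wy", "wz": the turn, a rotation vector about the world's x, y, z in degrees; "x", "y", "z": the shift along the world's x, y, z in cm; "claw": the opening, from 0 (shut) to 1 (fully open). A call has 1 to 20 rows; each row is the pose to reach, as a shift and turn from the pose commanded when the call began; what a row does not reach only later rows make up. A row lasts 1/12 s, in which the tool goes at most 41.7 mm and 7.16 degrees, less where a joint would pass 70% of its speed; a pose out of reach is approached as far as the arm can. A call with a gripper value outside its range is refused whole. The fingers move at their own pace and stop on an object; "squeeze" is the grip in N (left out, the last holds). Time passes only in rows, so rows that repeat a pose let the fingers close. It gives the time, the measured TCP pose, the force, the opening and the grip force at its end, in the units of the state.
- arm.state(): the state, without advancing time (a new reading comes with each control period).
- arm.capture(name): name is "scene" or "top" or "wrist"; returns a dict with "image" (400x640x3 uint8, red, green, blue), "fx", "fy", "cx", "cy" (pixels), "T" (4x4, takes a point from camera to world coordinates). Camera axes: x right, y up, looking along -z (the intrinsics and any distortion apply to the point x, -y, -z); pixel columns grow to the right and rows downward; lengths in m; the calibration is good to about 2 mm. A picture is of the moment at which its call begins. There is no depth.
- arm.close_job(): hands the job in; it is judged then, once.
The state is a dict: "t": time; "joint_pos": joint angles; "joint_vel": joint speeds; "joint_torque": joint torques, N m; "position": TCP position; "tcp_rot": TCP orientation; "ft_force": force on the tool from outside, world axes, zero at the start; "torque": the same for the moment, N m; "opening": finger opening in m; "grip_force": force on a finger pad.
Only numpy, scipy, OpenCV 4.12 (cv2) and the standard library are available. Lean on these libraries where they do the work, as an engineer would, in place of code of your own. Each camera call takes 0.05 s, during which the arm holds its last target. There are 200 camera calls.

## Working session

There is one attempt and no reset: what is moved stays moved. The work goes in short steps, Python scripts to look and compute and a tool call to move; the robot and the scene stay as the last step left them, time stands still between calls to the robot, and variables do not carry over. Pictures are saved under pics/ and viewed, at most 10 in all, crops included, and the job is handed in when it is done.

Besides the shell and the picture viewer there is one more tool, called after ">>>" as name(argument=value, ...), one argument or row to a line, values as JSON. play_rows: Moves the arm, as the interface text tells. Its arguments: {"type":"object","properties":{"plan":{"type":"array"},"squeeze":{"type":"number"}},"required":["plan"]}

```bash
mkdir -p pics; cat > h.py <<'E'
import numpy as np, cv2
from rig import arm
def ray(c,u,v,z):
    T=c['T'];d=T[:3,:3]@np.array([(u-c['cx'])/c['fx'],-(v-c['cy'])/c['fy'],-1]);o=T[:3,3]
    return o+d*(z-o[2])/d[2]
def proj(c,p):
    q=np.linalg.inv(c['T'])@np.append(p,1);return c['cx']-c['fx']*q[0]/q[2],c['cy']+c['fy']*q[1]/q[2]
def save(n,im): cv2.imwrite('pics/'+n,cv2.cvtColor(im,cv2.COLOR_RGB2BGR))
E
python3 - <<'E'
from h import *
import pickle
a=arm.capture('scene');b=arm.capture('top')
pickle.dump((a,b),open('c.pkl','wb'))
save('s.png',a['image']);save('t.png',b['image'])
for c in (a,b):print({k:c[k] for k in c if k!='image'})
print(arm.state())
E
```

```text
{'fx': 361.3599431680025, 'fy': 361.3599431680025, 'cx': 320.2026716966027, 'cy': 200.86642248398556, 'T': array([[ 0.90421439,  0.2442964 , -0.35030786,  0.31060546],
       [-0.42707388,  0.52116853, -0.73891221, -0.6570027 ],
       [ 0.00205584,  0.8177424 ,  0.5755807 ,  0.55696641],
       [ 0.        ,  0.        ,  0.        ,  1.        ]])}
{'fx': 484.64551130895984, 'fy': 484.64551130895984, 'cx': 320.82507428334776, 'cy': 197.7655252519373, 'T': array([[ 0.01257848,  0.98731916, -0.15824871,  0.48736942],
       [-0.99986471,  0.01409682,  0.00847581, -0.03149593],
       [ 0.01059913,  0.15812069,  0.9873629 ,  1.00065819],
       [ 0.        ,  0.        ,  0.        ,  1.        ]])}
{'t': 0.1, 'joint_pos': array([ 1.45617755,  0.5017806 , -0.42682907,  1.55136698,  0.22083509,
        1.13832203, -0.2103078 ]), 'joint_vel': array([-2.46247120e-04, -2.00121595e-03, -1.71695086e-03, -2.22186184e-03,
       -1.32457807e-03, -1.24277457e-04,  2.90648089e-05]), 'joint_torque': array([-1.18731789e-02, -5.70811415e+01, -5.83890215e+00, -2.81748551e+01,
        1.04887906e-02,  5.58540909e-03, -4.97804592e-05]), 'position': array([ 0.23950855, -0.60357037,  0.23033941]), 'tcp_rot': array([ 9.82201851e-01,  1.87826259e-01, -1.50539787e-04, -8.93408878e-04]), 'ft_force': array([-0.87419843, -0.72116764, -0.02441336]), 'torque': array([ 0.00531997, -0.04688133, -0.01361712]), 'grip_force': 0.0, 'opening': 0.08531843227702897}
```

View pics/s.png

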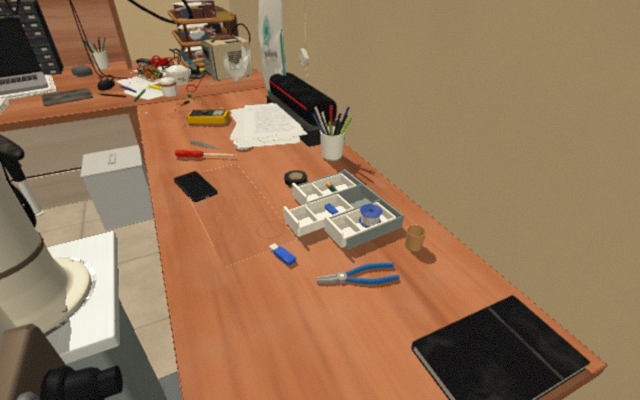

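View pics/t.png

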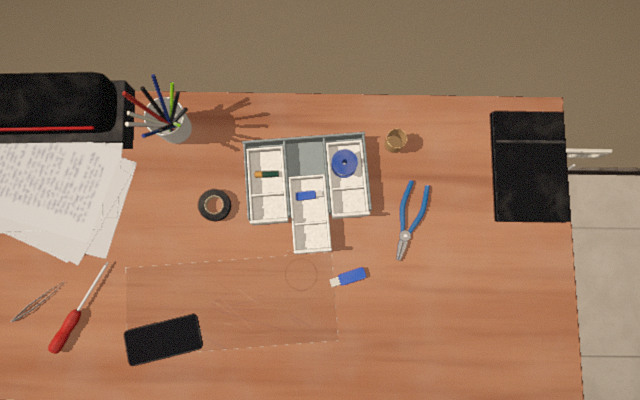

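The top view shows the rack at about (307,178). The left tray at (267,174) holds the green/copper AA cell and is shut. The middle tray is open, with the small blue stick at (306,196). The right tray at (344,163) holds the reel.

Things that could be mistaken for the target:
- **Sticks:** the small one in the tray at (306,196), or the larger one loose on the desk at (349,277). The one in the tray fits the description.
- **Trays:** left at (267,174), middle at (310,215), right at (348,178). I'll push the middle one and pull the left one.

Next is a close crop to check this.

```bash
python3 - <<'E'
from h import *
import pickle
a,b=pickle.load(open('c.pkl','rb'))
save('tc.png',cv2.resize(b['image'][125:265,235:385],None,fx=4,fy=4,interpolation=cv2.INTER_CUBIC))
E
```

```text
(no output)
```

View pics/tc.png

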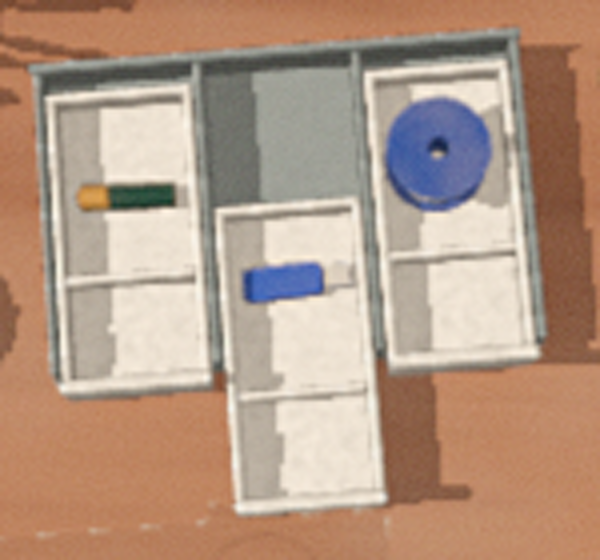

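The crop confirms it: left tray has the AA cell, middle tray has the small stick (open), right tray has the reel. The outer lip edges run from crop (60,392) to (213,384) on the left tray and from (237,512) to (387,500) on the middle one.

```bash
python3 - <<'E'
from h import *
import pickle
a,b=pickle.load(open('c.pkl','rb'))
P=lambda u,v,z:ray(b,(u-1.5)/4+235,(v-1.5)/4+125,z)
R={}
for n,u,v,z in [('rBL',32,67,.038),('rBR',519,32,.038),('rFR',546,340,.038),('rFL',54,383,.038),
 ('cL_in',60,384,.049),('cR_in',211,374,.049),('aL_in',236,500,.049),('aR_in',385,490,.049),('rL_in',390,359,.049),('rR_in',540,347,.049),
 ('aL_out',237,512,.049),('aR_out',387,500,.049),('cdivL',65,283,.031),('cdivR',195,273,.031)]:
    R[n]=P(u,v,z);print(n,R[n].round(4))
d=R['rBL']-R['rFL'];e=R['rBL']-R['rBR']
print(np.linalg.norm(d),np.linalg.norm(e))
for p,q in [('rBR','rBL'),('rFR','rFL'),('cR_in','cL_in'),('aR_in','aL_in'),('rR_in','rL_in')]:
    w=R[q]-R[p];print(p,np.degrees(np.arctan2(-w[0],w[1])).round(2),np.linalg.norm(w).round(4))
w=R['rBL']-R['rFL'];print(np.degrees(np.arctan2(w[1],w[0])));w=R['rBR']-R['rFR'];print(np.degrees(np.arctan2(w[1],w[0])))
# other view of lips
for n in ('cL_in','cR_in','aL_in','aR_in'):print(n,np.round(proj(a,R[n]),1))
u0,v0=270,160
save('sc.png',cv2.resize(a['image'][160:260,270:430],None,fx=5,fy=5,interpolation=cv2.INTER_CUBIC))
print(ray(b,214,205,.018),ray(b,396,138,.045))
E
```

```text
rBL [0.7562 0.1217 0.038 ]
rBR [ 0.7787 -0.1277  0.038 ]
rFR [ 0.619 -0.141  0.038]
rFL [0.5939 0.1046 0.038 ]
cL_in [0.5923 0.1001 0.049 ]
cR_in [0.5983 0.0259 0.049 ]
aL_in [0.5365 0.0122 0.049 ]
aR_in [ 0.5423 -0.0606  0.049 ]
rL_in [ 0.6069 -0.0624  0.049 ]
rR_in [ 0.614  -0.1367  0.049 ]
aL_out [0.5307 0.0116 0.049 ]
aR_out [ 0.5375 -0.0616  0.049 ]
cdivL [0.6457 0.1019 0.031 ]
cdivR [0.6517 0.0363 0.031 ]
0.1631860622715844 0.2504103087379267
rBR 5.15 0.2504
rFR 5.83 0.2468
cR_in 4.61 0.0745
aR_in 4.58 0.073
rR_in 5.4 0.0746
6.025203293003953
4.757778863570445
cL_in [293.7 182.6]
cR_in [307.1 196.5]
aL_in [285.7 205.6]
aR_in [299.7 222.1]
[0.62677382 0.17820079 0.018     ] [ 0.76624149 -0.19155666  0.045     ]
```

View pics/sc.png

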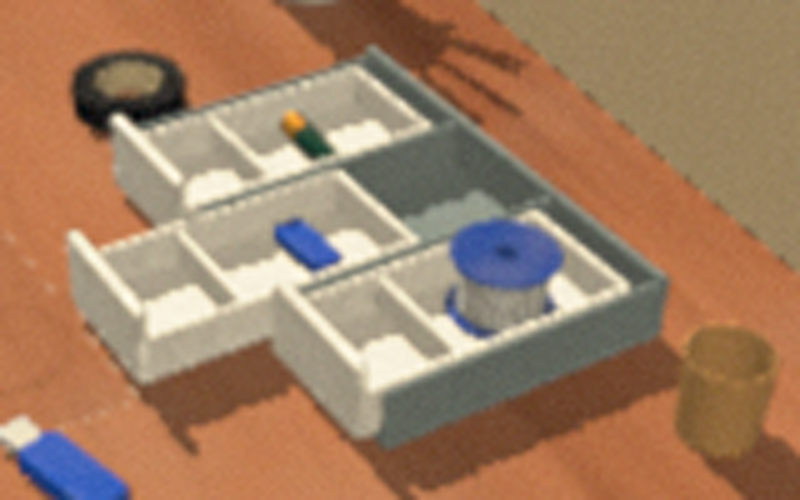

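The scene view agrees with those lip positions: cell lip ends at crop (115,120) and (185,200). Rack yaw is about 5.2°, and the middle tray stands about 64 mm open. I'll shut the fingers, turn the tool to the rack's yaw and go in front of the middle lip.

>>> play_rows(
  plan=[
    {"x":3,"y":7,"z":-1,"wz":-4,"claw":0},
    {"x":6,"y":14,"z":-2,"wz":-8,"claw":0},
    {"x":9,"y":21,"z":-3,"wz":-12,"claw":0},
    {"x":12,"y":28,"z":-4,"wz":-16.5,"claw":0},
    {"x":15,"y":35,"z":-5,"wz":-16.5,"claw":0},
    {"x":18,"y":42,"z":-6,"wz":-16.5,"claw":0},
    {"x":21,"y":49,"z":-7,"wz":-16.5,"claw":0},
    {"x":24.5,"y":57.4,"z":-8,"wz":-16.5,"claw":0},
    {"x":24.5,"y":57.4,"z":-8,"wz":-16.5,"claw":0},
    {"x":24.5,"y":57.4,"z":-8,"wz":-16.5,"claw":0},
    {"x":24.5,"y":57.4,"z":-8,"wz":-16.5,"claw":0},
    {"x":24.5,"y":57.4,"z":-8,"wz":-16.5,"claw":0},
    {"x":24.5,"y":57.4,"z":-8,"wz":-16.5,"claw":0},
    {"x":24.5,"y":57.4,"z":-8,"wz":-16.5,"claw":0},
    {"x":24.5,"y":57.4,"z":-8,"wz":-16.5,"claw":0},
    {"x":24.5,"y":57.4,"z":-8,"wz":-16.5,"claw":0},
    {"x":24.5,"y":57.4,"z":-8,"wz":-16.5,"claw":0},
    {"x":24.5,"y":57.4,"z":-8,"wz":-16.5,"claw":0},
  ],
)

```text
schema error: expected keys wx, wy, wz, x, y, z, claw
```

>>> play_rows(
  plan=[
    {"wx":0,"wy":0,"wz":-8,"x":8,"y":18,"z":-2,"claw":0},
    {"wx":0,"wy":0,"wz":-8,"x":8,"y":18,"z":-2,"claw":0},
    {"wx":0,"wy":0,"wz":-8,"x":8,"y":18,"z":-2,"claw":0},
    {"wx":0,"wy":0,"wz":-8,"x":8,"y":18,"z":-2,"claw":0},
    {"wx":0,"wy":0,"wz":-8,"x":8,"y":18,"z":-2,"claw":0},
    {"wx":0,"wy":0,"wz":-8,"x":8,"y":18,"z":-2,"claw":0},
    {"wx":0,"wy":0,"wz":-16.5,"x":24.5,"y":57.4,"z":-8,"claw":0},
    {"wx":0,"wy":0,"wz":-16.5,"x":24.5,"y":57.4,"z":-8,"claw":0},
    {"wx":0,"wy":0,"wz":-16.5,"x":24.5,"y":57.4,"z":-8,"claw":0},
    {"wx":0,"wy":0,"wz":-16.5,"x":24.5,"y":57.4,"z":-8,"claw":0},
    {"wx":0,"wy":0,"wz":-16.5,"x":24.5,"y":57.4,"z":-8,"claw":0},
    {"wx":0,"wy":0,"wz":-16.5,"x":24.5,"y":57.4,"z":-8,"claw":0},
    {"wx":0,"wy":0,"wz":-16.5,"x":24.5,"y":57.4,"z":-8,"claw":0},
    {"wx":0,"wy":0,"wz":-16.5,"x":24.5,"y":57.4,"z":-8,"claw":0},
    {"wx":0,"wy":0,"wz":-16.5,"x":24.5,"y":57.4,"z":-8,"claw":0},
    {"wx":0,"wy":0,"wz":-16.5,"x":24.5,"y":57.4,"z":-8,"claw":0},
    {"wx":0,"wy":0,"wz":-16.5,"x":24.5,"y":57.4,"z":-8,"claw":0},
    {"wx":0,"wy":0,"wz":-16.5,"x":24.5,"y":57.4,"z":-8,"claw":0},
  ],
)

```text
t: 1.6
position: [0.4859, -0.0248, 0.151]
tcp_rot: [0.999, 0.049, 0.0, -0.001]
ft_force: [-0.6, 0.8, 0.4]
opening: -0.0002
grip_force: 0.0
```

>>> play_rows(
  plan=[
    {"wx":0,"wy":0,"wz":0,"x":0,"y":-0.4,"z":-4,"claw":0},
    {"wx":0,"wy":0,"wz":0,"x":0,"y":-0.4,"z":-8,"claw":0},
    {"wx":0,"wy":0,"wz":0,"x":0,"y":-0.4,"z":-11,"claw":0},
    {"wx":0,"wy":0,"wz":0,"x":0,"y":-0.4,"z":-12.2,"claw":0},
    {"wx":0,"wy":0,"wz":0,"x":0,"y":-0.4,"z":-12.2,"claw":0},
    {"wx":0,"wy":0,"wz":0,"x":0,"y":-0.4,"z":-12.2,"claw":0},
  ],
)

```text
t: 2.1
position: [0.4848, -0.0346, 0.0295]
tcp_rot: [0.999, 0.045, -0.0, -0.0]
ft_force: [0.5, -0.0, 0.5]
opening: -0.0002
grip_force: 0.0
```

>>> play_rows(
  plan=[
    {"wx":0,"wy":0,"wz":0,"x":1,"y":0.3,"z":0,"claw":0},
    {"wx":0,"wy":0,"wz":0,"x":2,"y":0.5,"z":0,"claw":0},
    {"wx":0,"wy":0,"wz":0,"x":3,"y":0.6,"z":0,"claw":0},
    {"wx":0,"wy":0,"wz":0,"x":4,"y":0.7,"z":0,"claw":0},
    {"wx":0,"wy":0,"wz":0,"x":5,"y":0.8,"z":0,"claw":0},
    {"wx":0,"wy":0,"wz":0,"x":6,"y":0.9,"z":0,"claw":0},
    {"wx":0,"wy":0,"wz":0,"x":7,"y":1,"z":0,"claw":0},
    {"wx":0,"wy":0,"wz":0,"x":8,"y":1.1,"z":0,"claw":0},
    {"wx":0,"wy":0,"wz":0,"x":8.5,"y":1.2,"z":0,"claw":0},
    {"wx":0,"wy":0,"wz":0,"x":9,"y":1.2,"z":0,"claw":0},
    {"wx":0,"wy":0,"wz":0,"x":9.3,"y":1.2,"z":0,"claw":0},
    {"wx":0,"wy":0,"wz":0,"x":9.3,"y":1.2,"z":0,"claw":0},
  ],
)

```text
t: 3.1
position: [0.5787, -0.0217, 0.0292]
tcp_rot: [0.999, 0.045, 0.001, -0.0]
ft_force: [0.4, 0.7, 0.4]
opening: 0.0002
grip_force: 0.0
```

>>> play_rows(
  plan=[
    {"wx":0,"wy":0,"wz":0,"x":0.4,"y":0.05,"z":0,"claw":0},
    {"wx":0,"wy":0,"wz":0,"x":0.8,"y":0.1,"z":0,"claw":0},
    {"wx":0,"wy":0,"wz":0,"x":0.8,"y":0.1,"z":0,"claw":0},
    {"wx":0,"wy":0,"wz":0,"x":0.8,"y":0.1,"z":0,"claw":0},
  ],
)

```text
t: 3.43
position: [0.5864, -0.021, 0.0294]
tcp_rot: [0.999, 0.045, 0.001, -0.0]
ft_force: [0.0, -0.3, -0.2]
opening: -0.0
grip_force: 0.2
```

```bash
python3 - <<'E'
from h import *
a=arm.capture('scene')
save('s2.png',cv2.resize(a['image'][130:250,260:420],None,fx=5,fy=5,interpolation=cv2.INTER_CUBIC)[:600])
E
```

```text
(no output)
```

View pics/s2.png

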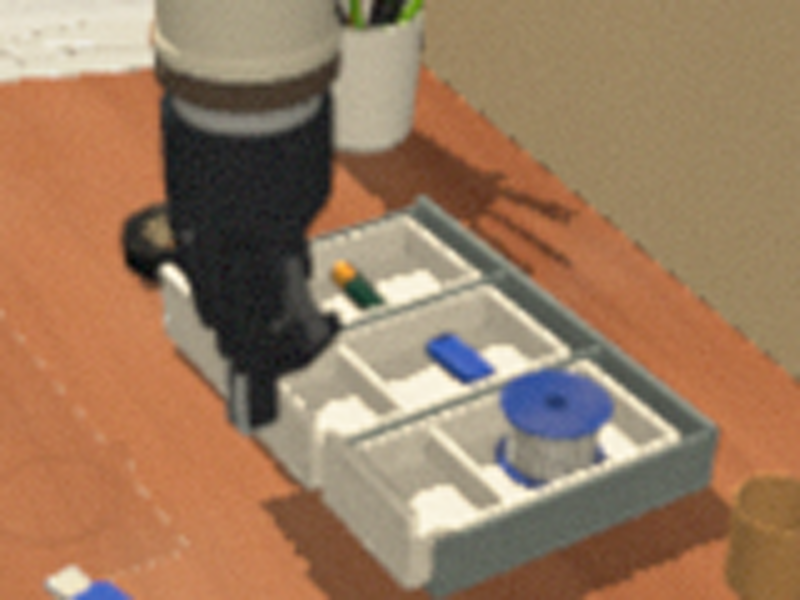

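The middle tray is nearly home: its lip, at about crop (290,430), is close to in line with its neighbours. There's no stop force yet, so I'll keep going until there is.

>>> play_rows(
  plan=[
    {"wx":0,"wy":0,"wz":0,"x":0.4,"y":0.05,"z":0,"claw":0},
    {"wx":0,"wy":0,"wz":0,"x":0.7,"y":0.1,"z":0,"claw":0},
    {"wx":0,"wy":0,"wz":0,"x":0.7,"y":0.1,"z":0,"claw":0},
    {"wx":0,"wy":0,"wz":0,"x":0.7,"y":0.1,"z":0,"claw":0},
  ],
)

```text
t: 3.82
position: [0.5884, -0.0209, 0.0286]
tcp_rot: [0.999, 0.045, -0.004, 0.001]
ft_force: [-12.6, -1.5, 8.0]
opening: 0.0001
grip_force: 6.1
```

The tray is against its stop: 12.6 N. I'll back off, lift and go above the cell tray's finger well.

>>> play_rows(
  plan=[
    {"wx":0,"wy":0,"wz":0,"x":-3,"y":-0.3,"z":0,"claw":0},
    {"wx":0,"wy":0,"wz":0,"x":-4,"y":-0.4,"z":0,"claw":0},
    {"wx":0,"wy":0,"wz":0,"x":-4,"y":-0.4,"z":4,"claw":0},
    {"wx":0,"wy":0,"wz":0,"x":-4,"y":-0.4,"z":8,"claw":0},
    {"wx":0,"wy":0,"wz":0,"x":-2,"y":3,"z":8,"claw":0},
    {"wx":0,"wy":0,"wz":0,"x":1,"y":6,"z":8,"claw":0},
    {"wx":0,"wy":0,"wz":0,"x":2.8,"y":8.5,"z":8,"claw":0},
    {"wx":0,"wy":0,"wz":0,"x":2.8,"y":8.5,"z":8,"claw":0},
    {"wx":0,"wy":0,"wz":0,"x":2.8,"y":8.5,"z":8,"claw":0},
    {"wx":0,"wy":0,"wz":0,"x":2.8,"y":8.5,"z":8,"claw":0},
    {"wx":0,"wy":0,"wz":0,"x":2.8,"y":8.5,"z":8,"claw":0},
  ],
)

```text
t: 4.73
position: [0.6203, 0.0632, 0.109]
tcp_rot: [0.999, 0.044, -0.0, 0.001]
ft_force: [-0.5, -0.2, 0.1]
opening: 0.0003
grip_force: 0.0
```

```bash
python3 - <<'E'
from h import *
b=arm.capture('top')
print(arm.state()['position'])
save('t2.png',cv2.resize(b['image'][125:265,235:385],None,fx=4,fy=4,interpolation=cv2.INTER_CUBIC))
E
```

```text
[0.62030726 0.06302256 0.10900218]
```

View pics/t2.png

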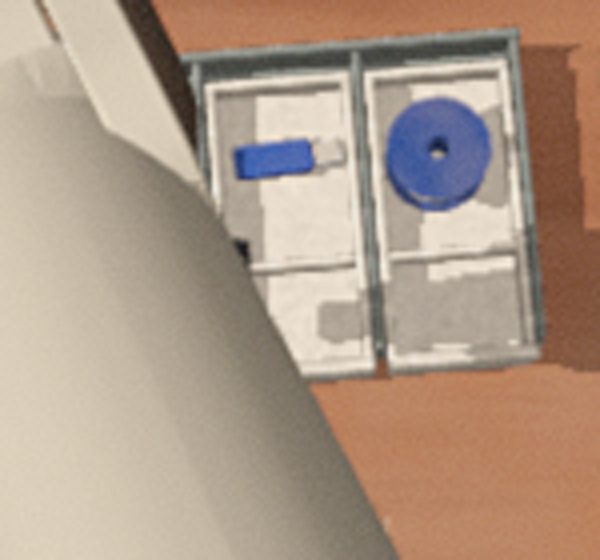

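The middle tray is home: its lip at crop (340,370) lines up with the right one at (460,360), and the stick is still in its compartment. Now down into the finger well.

>>> play_rows(
  plan=[
    {"wx":0,"wy":0,"wz":0,"x":0.1,"y":0.1,"z":-3,"claw":0},
    {"wx":0,"wy":0,"wz":0,"x":0.1,"y":0.1,"z":-5,"claw":0},
    {"wx":0,"wy":0,"wz":0,"x":0.1,"y":0.1,"z":-6.5,"claw":0},
    {"wx":0,"wy":0,"wz":0,"x":0.1,"y":0.1,"z":-7.5,"claw":0},
    {"wx":0,"wy":0,"wz":0,"x":0.1,"y":0.1,"z":-8.4,"claw":0},
    {"wx":0,"wy":0,"wz":0,"x":0.1,"y":0.1,"z":-8.4,"claw":0},
    {"wx":0,"wy":0,"wz":0,"x":0.1,"y":0.1,"z":-8.4,"claw":0},
  ],
)

```text
t: 5.37
position: [0.6219, 0.0658, 0.0254]
tcp_rot: [0.999, 0.045, -0.0, -0.0]
ft_force: [0.2, 0.5, -0.1]
opening: -0.0001
grip_force: 0.0
```

>>> play_rows(
  plan=[
    {"wx":0,"wy":0,"wz":0,"x":-0.6,"y":-0.05,"z":0,"claw":0},
    {"wx":0,"wy":0,"wz":0,"x":-1.2,"y":-0.1,"z":0,"claw":0},
    {"wx":0,"wy":0,"wz":0,"x":-1.6,"y":-0.15,"z":0,"claw":0},
    {"wx":0,"wy":0,"wz":0,"x":-2,"y":-0.2,"z":0,"claw":0},
    {"wx":0,"wy":0,"wz":0,"x":-2.5,"y":-0.25,"z":0,"claw":0},
    {"wx":0,"wy":0,"wz":0,"x":-3,"y":-0.3,"z":0,"claw":0},
    {"wx":0,"wy":0,"wz":0,"x":-3.5,"y":-0.35,"z":0,"claw":0},
    {"wx":0,"wy":0,"wz":0,"x":-4,"y":-0.4,"z":0,"claw":0},
    {"wx":0,"wy":0,"wz":0,"x":-4.5,"y":-0.45,"z":0,"claw":0},
    {"wx":0,"wy":0,"wz":0,"x":-5,"y":-0.5,"z":0,"claw":0},
    {"wx":0,"wy":0,"wz":0,"x":-5.5,"y":-0.55,"z":0,"claw":0},
    {"wx":0,"wy":0,"wz":0,"x":-6,"y":-0.6,"z":0,"claw":0},
    {"wx":0,"wy":0,"wz":0,"x":-6.5,"y":-0.6,"z":0,"claw":0},
    {"wx":0,"wy":0,"wz":0,"x":-7,"y":-0.65,"z":0,"claw":0},
    {"wx":0,"wy":0,"wz":0,"x":-7.5,"y":-0.7,"z":0,"claw":0},
    {"wx":0,"wy":0,"wz":0,"x":-8,"y":-0.75,"z":0,"claw":0},
    {"wx":0,"wy":0,"wz":0,"x":-8.5,"y":-0.8,"z":0,"claw":0},
  ],
)

```text
t: 6.78
position: [0.5363, 0.0574, 0.0253]
tcp_rot: [0.999, 0.045, -0.0, 0.0]
ft_force: [3.2, -1.2, 1.3]
opening: -0.0
grip_force: 1.5
```

>>> play_rows(
  plan=[
    {"wx":0,"wy":0,"wz":0,"x":-0.5,"y":-0.05,"z":0,"claw":0},
    {"wx":0,"wy":0,"wz":0,"x":-1,"y":-0.1,"z":0,"claw":0},
    {"wx":0,"wy":0,"wz":0,"x":-1.5,"y":-0.15,"z":0,"claw":0},
    {"wx":0,"wy":0,"wz":0,"x":-2,"y":-0.2,"z":0,"claw":0},
    {"wx":0,"wy":0,"wz":0,"x":-2.3,"y":-0.2,"z":0,"claw":0},
    {"wx":0,"wy":0,"wz":0,"x":-2.6,"y":-0.25,"z":0,"claw":0},
    {"wx":0,"wy":0,"wz":0,"x":-2.9,"y":-0.25,"z":0,"claw":0},
    {"wx":0,"wy":0,"wz":0,"x":-3.2,"y":-0.3,"z":0,"claw":0},
    {"wx":0,"wy":0,"wz":0,"x":-3.2,"y":-0.3,"z":0,"claw":0},
    {"wx":0,"wy":0,"wz":0,"x":-3.2,"y":-0.3,"z":0,"claw":0},
  ],
)

```text
t: 7.62
position: [0.508, 0.0553, 0.0258]
tcp_rot: [0.999, 0.045, 0.003, -0.001]
ft_force: [11.2, -0.2, -6.1]
opening: 0.0001
grip_force: 5.0
```

The tray is at its stop: 11 N, 3 mm short of the command. I'll ease off the lip, lift straight out and swing clear.

>>> play_rows(
  plan=[
    {"wx":0,"wy":0,"wz":0,"x":0.6,"y":0.05,"z":0,"claw":0},
    {"wx":0,"wy":0,"wz":0,"x":1.4,"y":0.15,"z":0,"claw":0},
    {"wx":0,"wy":0,"wz":0,"x":1.4,"y":0.15,"z":0,"claw":0},
    {"wx":0,"wy":0,"wz":0,"x":1.4,"y":0.15,"z":2,"claw":0},
    {"wx":0,"wy":0,"wz":0,"x":1.4,"y":0.15,"z":5,"claw":0},
    {"wx":0,"wy":0,"wz":0,"x":1.4,"y":0.15,"z":9,"claw":0},
    {"wx":0,"wy":0,"wz":0,"x":1.4,"y":0.15,"z":13,"claw":0},
    {"wx":0,"wy":0,"wz":0,"x":-1,"y":-4,"z":15,"claw":0},
    {"wx":0,"wy":0,"wz":0,"x":-4,"y":-30,"z":16,"claw":0},
    {"wx":0,"wy":0,"wz":0,"x":-4,"y":-30,"z":16,"claw":0},
    {"wx":0,"wy":0,"wz":0,"x":-4,"y":-30,"z":16,"claw":0},
    {"wx":0,"wy":0,"wz":0,"x":-4,"y":-30,"z":16,"claw":0},
    {"wx":0,"wy":0,"wz":0,"x":-4,"y":-30,"z":16,"claw":0},
    {"wx":0,"wy":0,"wz":0,"x":-4,"y":-30,"z":16,"claw":0},
    {"wx":0,"wy":0,"wz":0,"x":-4,"y":-30,"z":16,"claw":0},
    {"wx":0,"wy":0,"wz":0,"x":-4,"y":-30,"z":16,"claw":0},
    {"wx":0,"wy":0,"wz":0,"x":-4,"y":-30,"z":16,"claw":0},
    {"wx":0,"wy":0,"wz":0,"x":-4,"y":-30,"z":16,"claw":0},
    {"wx":0,"wy":0,"wz":0,"x":-4,"y":-30,"z":16,"claw":0},
  ],
)

```text
t: 9.2
position: [0.4649, -0.2429, 0.185]
tcp_rot: [0.999, 0.046, -0.0, -0.001]
ft_force: [-0.7, -0.6, -0.5]
opening: 0.0001
grip_force: 0.0
```

```bash
python3 - <<'E'
from h import *
b=arm.capture('top')
save('t3.png',cv2.resize(b['image'][115:265,190:390],None,fx=4,fy=4,interpolation=cv2.INTER_CUBIC))
E
```

```text
(no output)
```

View pics/t3.png

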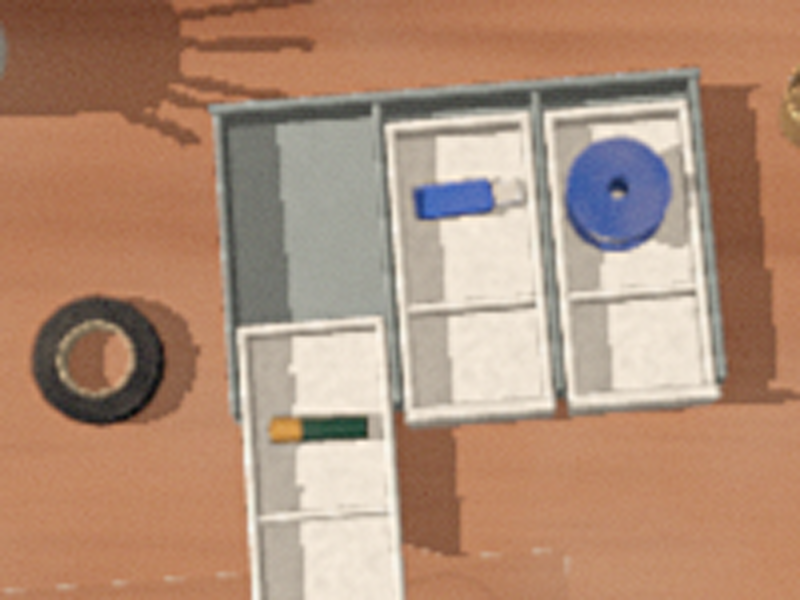

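The cell tray is well out, with its divider at crop (260,518) and the cell at (320,428). The other two trays are flush, and their contents and the tape roll haven't moved. I'll measure the travel and hand in if it passes.

```bash
python3 - <<'E'
from h import *
import pickle
b=pickle.load(open('c.pkl','rb'))[1]
f=lambda u,v,ox,oy:ray(b,(u-1.5)/4+ox,(v-1.5)/4+oy,.031)
d=[np.linalg.norm(f(65,283,235,125)-f(260,518,190,115)),np.linalg.norm(f(195,273,235,125)-f(390,511,190,115))]
print(d)
if min(d)>.094: print(arm.close_job())
E
```

```text
[np.float64(0.09893056981491931), np.float64(0.10055721931128132)]
the job is handed in; nothing more can be done
None
```

The job is handed in, with no verdict shown: the USB-stick tray is home against its stop, the AA-cell tray is hooked out about 100 mm to its stop, and the reel tray is still shut.

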